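# Put the stapler and its staples away in the sloping desk tidy

### The job

Put the stapler and the small red box away in the sloping tray of the wooden desk tidy, under its shelf: the stapler in the long pocket that runs up the slope, the box in the shorter pocket that lies across it. Each must lie flat on its underside on the pocket's floor, inside the ribs and lengthwise in its pocket (either end first), and be let go; leave everything else on the cupboard where it stands.

Things in the scene. Friction and masses are not known exactly. Their poses are not given: they have to be found in the camera images.
- desk_tidy: Fixed wooden desk tidy, 274 mm wide, 289 mm high: back board, sloping tray facing the robot, shelf over the tray. Origin on the cupboard top under the tray's centre; x to the back board (its face at x 0.082), y left, z up. The shelf's underside is at z 0.275; it reaches forward to x -0.014, over the middle of both pockets. Two tins fixed on it, to z 0.347. No side walls above the tray.
- tray: Sloping tray of the tidy, 170 mm up the slope, 250 mm wide, tilted 26 degrees toward the robot. Origin mid-floor on its upper face, 60 mm above the cupboard top; x up the slope, y left, z out of the floor. Two pockets edged by ribs 6 mm wide, 12 mm high; each long side of a pocket has a 60 mm gap in its middle for a finger. The rest of the floor is bare.
- upslope_pocket (a point): Centre of the floor of the long narrow pocket on the left, axes as the tray's. Inside 142 mm along x (up the slope) by 48 mm along y; the finger gaps are in its left and right sides. For the stapler.
- cross_pocket (a point): Centre of the floor of the shorter, wider pocket on the right, axes as the tray's; 130 mm to the right of the other. Inside 99 mm along y (across the slope) by 59 mm along x; the finger gaps are in its upper and lower sides. For the small box.
- shelf_edge (a point): Middle of the lower front edge of the shelf over the tray; axes as the tidy's. A tool that points straight down into a pocket hits this shelf; one along the tray's -z clears it.
- stapler: Green desk stapler, standing on its base, 34 x 128 x 36 mm, about 0.19 kg. Origin at the centre of its underside, y along its length (to its mouth), z up. Base 34 mm wide and 7 mm high; over its middle, from 19 to 38 mm high, runs the arm, 22 mm wide, which does not move; grip across the arm at the middle. Does not open.
- small_box: Small closed red cardboard box of staples, lying flat, 45 x 85 x 30 mm, about 0.08 kg. Origin at the centre of its underside, y along its length, z up. Does not open.
- canister: Bystander, to be left where it is: round canister with a flat yellow lid, 94 mm across, 136 mm high. Origin under its centre.
- card_box: Bystander, to be left where it is: flat white box, 40 x 58 x 12 mm. Origin under its centre.
- masking_roll: Bystander, to be left where it is: roll of masking tape lying flat, 92 mm across, 25 mm high. Origin under its centre.
- eraser: Bystander, to be left where it is: eraser, 19 x 42 x 12 mm. Origin under its centre.

How it is judged:
At the end, for the whole second after the job is handed in: Stapler in the upslope pocket, small box in the cross pocket, at rest: each origin within 12 mm of the pocket centre along the tray's x and y and under 6 mm above its floor, underside within 0.12 rad of the floor, length within 0.2 rad of the pocket's (either way round) (x of stapler in the frame of upslope_pocket between -0.012 and 0.012 m and y of stapler in the frame of upslope_pocket between -0.012 and 0.012 m and z of stapler in the frame of upslope_pocket below 0.006 m and angle between the z axis of stapler and the z axis of upslope_pocket, either way round below 0.12 rad and angle between the y axis of stapler and the x axis of upslope_pocket, either way round below 0.2 rad and linear speed of each of stapler, small_box below 0.02 m/s and x of small_box in the frame of cross_pocket between -0.012 and 0.012 m and y of small_box in the frame of cross_pocket between -0.012 and 0.012 m and z of small_box in the frame of cross_pocket below 0.006 m and angle between the z axis of small_box and the z axis of cross_pocket, either way round below 0.12 rad and angle between the y axis of small_box and the y axis of cross_pocket, either way round below 0.2 rad); the robot touches nothing.
It fails at once if one of the other things on the cupboard (canister, white box, tape roll, eraser) is pushed more than 30 mm away (distance of any of canister, card_box, masking_roll, eraser from where it was at the start of the episode above 0.03 m).
It also fails if it takes over 70 s, if anything falls off the work surface, if the arm or the gripper's body presses on something with over 40 N, if the wrist force passes 120 N, or if a joint passes its speed limit or range.

### The arm

A 6-joint arm with a two-finger parallel gripper is mounted at the origin on a cart in front of the work surface, level with it; the furniture and walls round the work are solid. World frame = base frame: x ahead of the robot, y to its left, z up, the work surface at z = 0. Lengths are in m, angles in rad, forces in N, time in s.
With the tool pointing down it reaches from about 0.35 to 0.775 m from the base axis. Payload 5.5 kg.
Tool frame: the origin (TCP) lies midway between the tips of the shut fingers; the grasp point (between the pads) lies 19 mm behind it (env.hold_point_z is the distance from the TCP to the grasp point, in m); z points along the fingers, y is the line along which they close (so a half turn about z gives the same grasp; the last joint's range is limited). The gripper opens to 85 mm and grips with 20 to 120 N. Pads are 22 mm wide; open, the fingers measure 114 mm over their backs; the gripper's body (76 mm by 85 mm) begins 54 mm behind the grasp point. The pads swing forward as they close: fully open they stand 13 mm farther back than shut.
Start: joints at [1.118, 0.313, 0.046, 1.304, 0, 1.431], TCP at [0.177, 0.547, 0.231] pointing down, gripper open.
Joint ranges: [-2.76, 2.76], [-0.86, 1.69], [-1.03, 1.26], [-2.2, 2.34], [-1.47, 1.5], [-3.14, 3.14]. Speed limits (rad/s): [2.57, 2.57, 3.14, 3.14, 3.14, 3.14].

### API

Orientations are given as a unit quaternion [w, x, y, z].
In Python, from workcell import env, read_camera gives the robot as it stands. The module is installed in compiled form; this text tells all that it offers.
- The arm moves only by the tool carry_out, never from a script. Its argument "moves" is a list of rows, each an object of numbers: "tx", "ty", "tz": the shift along the world's x, y, z in cm; "wx", "wy", "wz": the turn, a rotation vector about the world's x, y, z in rad; "claw": the closure, from -1 (fully open) to 1 (shut). A call has 1 to 8 rows; each row shifts and turns the commanded pose from where the row before left it; what a row does not reach is not made up. A row lasts 1/8 s, in which the tool goes at most 62.5 mm and 10.7 degrees, less where a joint would pass 70% of its speed; a pose out of reach is approached as far as the arm can. A call is refused whole if a number of a shift passes 6.25 or a number of a turn 0.188, either way. A call with a gripper value outside its range is refused whole. The fingers move at their own pace and stop on an object; "newtons" is the grip in N (left out, the last holds). Time passes only in rows, so rows that do not move let the fingers close. It gives the time, the measured TCP pose, the force, the opening and the grip force at its end, in the units of the state.
- env.get_state(): the state, without advancing time (a new reading comes with each control period).
- read_camera(name): name is "scene" or "top"; returns a dict with "image" (420x560x3 uint8, blue, green, red), "z_map" (420x560 float32, m along the optical axis (not along the pixel's ray), 0 where there is no reading), "fx", "fy", "cx", "cy" (pixels), "camera_from_world" (4x4, takes a point from world to camera coordinates). Camera axes: x right, y down, z forward; pixel columns grow to the right and rows downward; lengths in m; the calibration is good to about 2 mm. A picture is of the moment at which its call begins.
- env.hand_in(): hands the job in; it is judged then, once.
The state is a dict: "clock": time; "joint_pos": joint angles; "qvel": joint speeds; "tau": joint torques, N m; "tcp_pos": TCP position; "orientation": TCP orientation; "wrist_force": force on the tool from outside, world axes, zero at the start; "ft_torque": the same for the moment, N m; "finger_gap": finger opening in m; "grip_force": force on a finger pad.
Only numpy, scipy, OpenCV 4.12 (cv2) and the standard library are available. Lean on these libraries where they do the work, as an engineer would, in place of code of your own. Each camera call takes 0.05 s, during which the arm holds its last target. There are 200 camera calls.

## Working session

There is one attempt and no reset: what is moved stays moved. The work goes in short steps, Python scripts to look and compute and a tool call to move; the robot and the scene stay as the last step left them, time stands still between calls to the robot, and variables do not carry over. Pictures are saved under pics/ and viewed, at most 10 in all, crops included, and the job is handed in when it is done.

Besides the shell and the picture viewer there is one more tool, called after "Request:" as a command line: name --argument value ..., lists and objects as JSON in quotes. carry_out: Moves the arm, as the interface text tells. Its arguments: {"type":"object","properties":{"moves":{"type":"array","items":{"type":"object","properties":{"tx":{"type":"number"},"ty":{"type":"number"},"tz":{"type":"number"},"wx":{"type":"number"},"wy":{"type":"number"},"wz":{"type":"number"},"claw":{"type":"number"}}}},"newtons":{"type":"number"}},"required":["moves"]}

```bash
mkdir -p pics
cat > h.py <<'E'
import numpy as np, cv2
from workcell import env, read_camera
def world(c):
    z=c["z_map"]; v,u=np.mgrid[:z.shape[0],:z.shape[1]]
    p=np.stack([(u-c["cx"])/c["fx"]*z,(v-c["cy"])/c["fy"]*z,z],-1)
    T=np.linalg.inv(c["camera_from_world"]); return p@T[:3,:3].T+T[:3,3]
E
python3 - <<'E'
from h import *
for n in("scene","top"):
    c=read_camera(n); cv2.imwrite(f"pics/{n}0.png",c["image"]); np.savez(f"{n}0.npz",**c)
    print(n,np.linalg.inv(c["camera_from_world"]).round(3))
print(env.get_state(),env.hold_point_z)
E
```

```text
scene [[ 0.626 -0.512  0.588 -0.116]
 [-0.78  -0.424  0.461 -0.455]
 [ 0.013 -0.747 -0.665  0.847]
 [ 0.     0.     0.     1.   ]]
top [[-0.025 -0.995  0.094  0.422]
 [-0.999  0.023 -0.027  0.01 ]
 [ 0.024 -0.095 -0.995  1.035]
 [ 0.     0.     0.     1.   ]]
{'clock': 0.1, 'joint_pos': array([ 1.11841889e+00,  3.13951301e-01,  4.50782971e-02,  1.30363476e+00,
       -1.52464581e-06,  1.43116853e+00]), 'qvel': array([ 0.00202317, -0.00204104,  0.00321437,  0.00028836, -0.00089337,
        0.00031223]), 'tau': array([ 2.22480288e-03, -4.81723881e+01,  2.99243242e+01,  1.26881845e-02,
       -1.15891380e-04, -1.18464396e-06]), 'tcp_pos': array([0.17672783, 0.54666583, 0.23047743]), 'orientation': array([-2.48882451e-04,  1.55738230e-01,  9.87797991e-01, -8.18723776e-04]), 'wrist_force': array([0.12176214, 0.32201426, 0.00845462]), 'ft_torque': array([ 0.01002643,  0.03918733, -0.030552  ]), 'grip_force': 0.0, 'finger_gap': 0.08521117584918764} 0.0187
```

View pics/scene0.png

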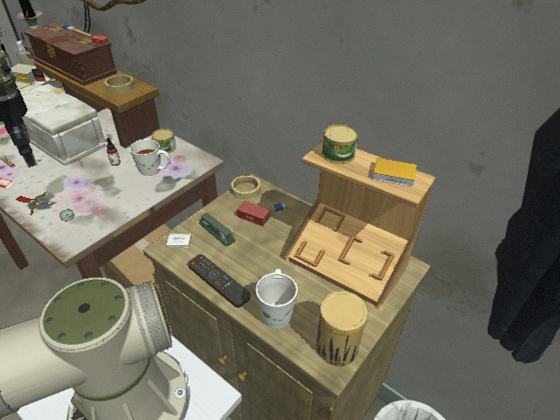

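View pics/top0.png

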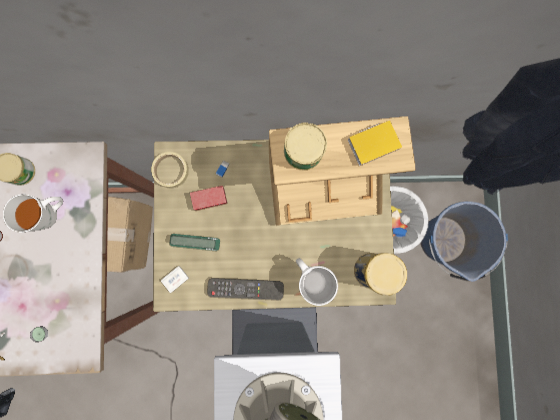

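The top view shows the stapler at about (194,242), the red box at (209,198), the tray at (275-390,175-222), the mug at (318,285), the canister at (381,273) and the remote at (245,288). Next I'll measure poses.

```bash
cat > m.py <<'E'
from h import *
from scipy.optimize import least_squares
def rect(P):
    r=cv2.minAreaRect((P[:,:2]*1000).astype(np.float32)); return r
if __name__=="__main__":
    for n in("top","scene"):
        c=dict(np.load(n+"0.npz")); W=world(c); hsv=cv2.cvtColor(c["image"],cv2.COLOR_BGR2HSV)
        H,S,V=[hsv[...,i].astype(int) for i in range(3)]
        ok=(c["z_map"]>0)&(W[...,0]>.25)&(W[...,0]<.9)&(W[...,1]>0)&(W[...,1]<.45)&(W[...,2]>.004)&(W[...,2]<.07)
        for k,m in(("stapler",(H>55)&(H<100)&(S>70)),("box",((H<8)|(H>170))&(S>110))):
            m=(m&ok).astype(np.uint8); nl,L,st,_=cv2.connectedComponentsWithStats(m)
            i=1+np.argmax(st[1:,4]); P=W[L==i]
            print(n,k,len(P),"z",np.percentile(P[:,2],[5,50,95]).round(4),"rect",rect(P))
            zt=np.percentile(P[:,2],95); T=P[P[:,2]>zt-.006]; print("   top",rect(T),T.mean(0).round(4))
    c=dict(np.load("top0.npz")); W=world(c)
    # table, tray plane, shelf
    for nm,(u0,u1,v0,v1) in dict(table=(240,265,200,260),traybare=(316,324,185,212),pock1=(291,306,206,215),shelf=(330,345,140,160)).items():
        P=W[v0:v1,u0:u1].reshape(-1,3); A=np.c_[P[:,:2],np.ones(len(P))]; s=np.linalg.lstsq(A,P[:,2],rcond=None)[0]
        print(nm,P.mean(0).round(4),s.round(4),"tilt",np.degrees(np.arctan(np.hypot(*s[:2]))).round(2),"az",np.degrees(np.arctan2(s[1],s[0])).round(2),"res",np.std(P[:,2]-A@s).round(4))
    for nm,(u0,u1,v0,v1) in dict(mug=(300,340,262,310),can=(350,410,250,300),roll=(148,190,148,190),remote=(205,285,275,302)).items():
        P=W[v0:v1,u0:u1].reshape(-1,3); P=P[P[:,2]>.015]; print(nm,P.min(0).round(3),P.max(0).round(3))
    for uv in((278,221),(380,212),(275,184),(377,178),(413,175),(411,119),(275,184),(270,130)): print(uv,W[uv[1],uv[0]].round(4))
    for n in("top","scene"):
        im=cv2.imread(f"pics/{n}0.png"); cr=im[165:230,265:400] if n=="top" else im[195:305,280:420]
        cv2.imwrite(f"pics/{n}crop.png",cv2.resize(cr,None,fx=5.5,fy=5.5,interpolation=cv2.INTER_CUBIC) if n=="top" else cv2.resize(cr,None,fx=5,fy=5,interpolation=cv2.INTER_CUBIC))
E
python3 m.py
```

```text
top stapler 32 z [0.0051 0.0075 0.0097] rect ((433.9074401855469, 145.54551696777344), (9.376578330993652, 25.40650177001953), 75.79916381835938)
   top ((433.9074401855469, 145.54551696777344), (9.376578330993652, 25.40650177001953), 75.79916381835938) [0.4331 0.1459 0.0075]
top box 25 z [0.0195 0.0283 0.0324] rect ((527.0159301757812, 174.12014770507812), (5.014843940734863, 46.547515869140625), 5.969578266143799)
   top ((527.0159301757812, 174.12014770507812), (5.014843940734863, 46.547515869140625), 5.969578266143799) [0.5266 0.1794 0.0298]
scene stapler 33 z [0.0049 0.0073 0.0099] rect ((432.2257080078125, 151.05931091308594), (29.630260467529297, 19.6788330078125), 0.0021287789568305016)
   top ((432.2257080078125, 151.05931091308594), (29.630260467529297, 19.6788330078125), 0.0021287789568305016) [0.4347 0.1502 0.0075]
scene box 496 z [0.008  0.0288 0.0327] rect ((551.620361328125, 164.58065795898438), (49.23246383666992, 86.33883666992188), 11.462284088134766)
   top ((551.9010620117188, 164.55142211914062), (48.71118927001953, 85.87537384033203), 10.865351676940918) [0.5502
[... 152 characters left out ...]
424 -0.2078] tilt 25.95 az 5.0 res 0.002
pock1 [ 0.5129 -0.0624  0.0458] [-5.6906  1.7434  3.0732] tilt 80.46 az 162.97 res 0.0518
shelf [ 0.6054 -0.1229  0.2893] [ 0.0044 -0.0015  0.2865] tilt 0.27 az -19.3 res 0.0013
mug [ 0.286 -0.143  0.015] [0.422 0.01  1.035]
can [ 0.308 -0.296  0.015] [0.422 0.01  1.035]
roll [0.422 0.01  0.015] [0.673 0.31  1.035]
remote [ 0.289 -0.021  0.015] [0.422 0.171 1.035]
(278, 221) [ 0.4876 -0.012   0.0288]
(380, 212) [ 0.5042 -0.2725  0.0318]
(275, 184) [ 0.5411 -0.0023  0.2893]
(377, 178) [ 0.586  -0.2592  0.0673]
(413, 175) [ 0.7171 -0.6163 -0.6499]
(411, 119) [ 0.7182 -0.3337  0.118 ]
(275, 184) [ 0.5411 -0.0023  0.2893]
(270, 130) [0.646  0.0047 0.2892]
```

View pics/topcrop.png

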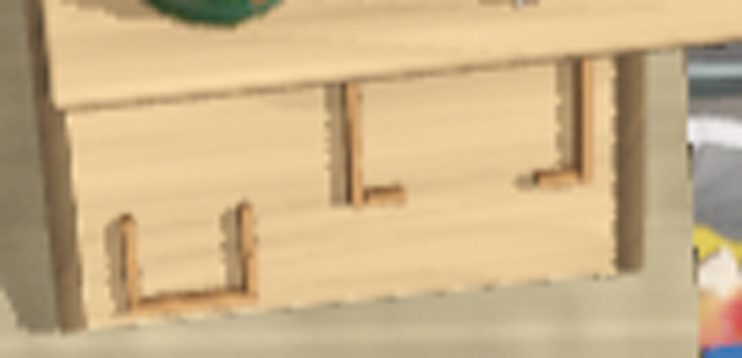

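View pics/scenecrop.png

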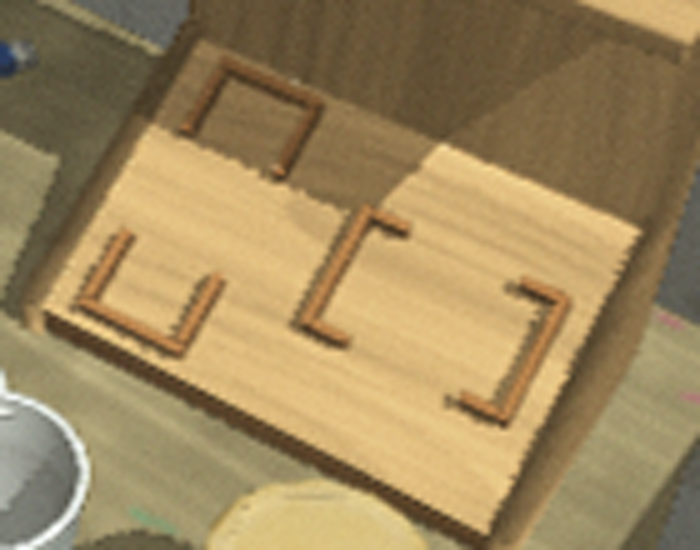

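The crops show both pockets clearly: the U-shaped ribs on the left run up the slope, and the bracket pair on the right lies across it. I'll fit the tidy's pose to the rib corners and segment the objects by depth.

```bash
cat > fit.py <<'E'
from h import *
from scipy.optimize import least_squares
from scipy.spatial.transform import Rotation as R
C={n:dict(np.load(n+"0.npz")) for n in("top","scene")}
sc=lambda L:[(280+a/5-.4,195+b/5-.4) for a,b in L]; tp=lambda L:[(265+a/5.5-.4,165+b/5.5-.4) for a,b in L]
# outer rib-top corners: up pocket (UL,UR,LR,LL), cross (UL,LL,UR,LR)
h1,w1,h2,w2=.077,.030,.0355,.0555
obs=[("scene",k,p) for k,p in zip("abcdefgh",sc([(225,56),(325,98),(183,350),(75,298),(365,205),(297,322),(572,293),(508,418)]))]
obs+=[("top",k,p) for k,p in zip("dcfh",tp([(130,308),(253,296),(355,200),(590,180)]))]
def pts(q):
    x,y,yaw,yu,xc=q
    L=dict(a=(h1,yu+w1),b=(h1,yu-w1),c=(-h1,yu-w1),d=(-h1,yu+w1)); yc=yu-.13
    L.update(e=(xc+h2,yc+w2),f=(xc-h2,yc+w2),g=(xc+h2,yc-w2),h=(xc-h2,yc-w2))
    Rt=R.from_euler("ZY",[yaw,-np.radians(26)])
    return {k:Rt.apply((a,b,.012))+[x,y,.06] for k,(a,b) in L.items()},Rt
def f(q):
    P,_=pts(q); r=[]
    for n,k,p in obs:
        c=C[n]; X=c["camera_from_world"]@np.r_[P[k],1]; r+=[c["fx"]*X[0]/X[2]+c["cx"]-p[0],c["fy"]*X[1]/X[2]+c["cy"]-p[1]]
    return r
s=least_squares(f,[.56,-.12,.09,.065,0],loss="soft_l1"); q=s.x
print("x,y,yaw,yu,xc",q.round(4)); print("res px",np.round(f(q),1).reshape(-1,2).tolist())
_,Rt=pts(q)
for n,v in(("up",(0,q[3],0)),("cross",(q[4],q[3]-.13,0))): print(n,(Rt.apply(v)+[q[0],q[1],.06]).round(4))
print("Rt",Rt.as_matrix().round(4).tolist())
for n in C:
    W=world(C[n]); W[C[n]["z_map"]<=0]=9
    def reg(x0,x1,y0,y1,z0,z1): return W[(W[...,0]>x0)&(W[...,0]<x1)&(W[...,1]>y0)&(W[...,1]<y1)&(W[...,2]>z0)&(W[...,2]<z1)]
    P=reg(.40,.5,-.15,.3,-.02,.01); print(n,"table z",np.median(P[:,2]).round(4))
    for k,a in dict(stapler=(.39,.48,.1,.29,.012,.06),staplerTop=(.39,.48,.1,.29,.03,.06),staplerlow=(.39,.48,.1,.29,.004,.06),box=(.48,.61,.1,.23,.022,.05),mug=(.25,.47,-.17,.02,.012,.2),remote=(.25,.385,-.03,.2,.012,.06),can=(.27,.47,-.36,-.18,.012,.2),roll=(.55,.75,.19,.34,.012,.06),card=(.28,.385,.19,.32,.006,.04),eraser=(.59,.68,.08,.18,.006,.04)).items():
        P=reg(*a)
        if len(P): print(n,k,len(P),"ctr/size/ang",[np.round(t,1) for t in cv2.minAreaRect((P[:,:2]*1000).astype(np.float32))],"zmax",np.percentile(P[:,2],98).round(4),"bb",P.min(0)[:2].round(3),P.max(0)[:2].round(3))
E
python3 fit.py
```

```text
x,y,yaw,yu,xc [ 0.5634 -0.0688  0.0865  0.0096 -0.0019]
res px [[-0.1, -1.0], [0.3, -0.7], [-0.2, 0.1], [0.9, 0.3], [0.1, -1.0], [0.4, -0.2], [0.4, 0.1], [0.1, 0.7], [-0.7, 0.7], [0.5, 0.2], [-1.3, 1.1], [-0.1, -0.1]]
up [ 0.5626 -0.0592  0.06  ]
cross [ 0.5721 -0.1888  0.0592]
Rt [[0.8954, -0.0864, -0.4367], [0.0777, 0.9963, -0.0379], [0.4384, 0.0, 0.8988]]
top table z 0.0005
top stapler 411 ctr/size/ang [array([438.6, 203.8]), array([118.7,  30.1]), np.float64(84.4)] zmax 0.0391 bb [0.418 0.144] [0.459 0.261]
top staplerTop 396 ctr/size/ang [array([440. , 201.1]), array([113.1,  28. ]), np.float64(82.3)] zmax 0.0391 bb [0.419 0.145] [0.456 0.258]
top staplerlow 685 ctr/size/ang [array([432.6, 198.5]), array([172. ,  86.9]), np.float64(88.6)] zmax 0.0387 bb [0.39  0.112] [0.478 0.284]
top box 616 ctr/size/ang [array([572.8, 174.4]), array([91.8, 94.4]), np.float64(11.6)] zmax 0.0341 bb [0.521 0.119] [0.609 0.23 ]
top mug 1246 ctr/size/ang [array([340.7, -62.3]), array([163. , 106.8]), np.float64(88.3)] zmax 0.1068 bb [ 0.286 -0.143] [0.394 0.02 ]
top remote 1435 ctr/size/ang [array(
[... 1335 characters left out ...]
] [0.387 0.02 ]
scene remote 1223 ctr/size/ang [array([319. ,  75.2]), array([197.1,  49.4]), np.float64(86.2)] zmax 0.021 bb [ 0.289 -0.024] [0.348 0.173]
scene can 2914 ctr/size/ang [array([ 355.3, -250. ]), array([94.7, 94.2]), np.float64(14.5)] zmax 0.1388 bb [ 0.308 -0.297] [ 0.403 -0.202]
scene roll 755 ctr/size/ang [array([637.7, 265.1]), array([149.4, 172.5]), np.float64(89.9)] zmax 0.0577 bb [0.551 0.19 ] [0.724 0.34 ]
scene card 272 ctr/size/ang [array([348.9, 254.2]), array([43.9, 58.8]), np.float64(38.0)] zmax 0.0152 bb [0.315 0.218] [0.38  0.287]
scene eraser 74 ctr/size/ang [array([630. , 130.7]), array([23.7, 43.5]), np.float64(63.2)] zmax 0.0137 bb [0.608 0.112] [0.65  0.148]
```

Request:
carry_out --moves '[{"tx": 2.6,"ty": -3.5,"wz": 0.178},{"tx": 2.6,"ty": -3.5,"wz": 0.178},{"tx": 2.6,"ty": -3.5,"wz": 0.178},{"tx": 2.6,"ty": -3.5,"wz": 0.178},{"tx": 2.6,"ty": -3.5,"wz": 0.178},{"tx": 2.6,"ty": -3.5,"wz": 0.178},{"tx": 2.6,"ty": -3.5,"wz": 0.178},{"tx": 2.6,"ty": -3.5,"wz": 0.178}]'

```text
invalid input at $.moves[0]: expected keys tx, ty, tz, wx, wy, wz, claw
```

```bash
cat > st.py <<'E'
from h import *
from scipy.spatial.transform import Rotation as R
def st():
    s=env.get_state(); w,x,y,z=s["orientation"]; r=R.from_quat([x,y,z,w])
    return s,r
if __name__=="__main__":
    s,r=st(); M=r.as_matrix(); print("t",round(s["clock"],2),"tcp",s["tcp_pos"].round(4),"tool z",M[:,2].round(3),"tool y",M[:,1].round(3),"yaw y",np.arctan2(M[1,1],M[0,1]).round(3),"q",s["joint_pos"].round(2),"F",s["wrist_force"].round(1),"gap",round(s["finger_gap"],4),"grip",round(s["grip_force"],1))
E
python3 st.py
python3 - <<'E'
from h import *
for n in("top","scene"):
    c=dict(np.load(n+"0.npz")); W=world(c); W[c["z_map"]<=0]=9
    I=c["image"].astype(int); B,G,Rr=I[...,0],I[...,1],I[...,2]
    x,y,z=W[...,0],W[...,1],W[...,2]
    m=(x>.39)&(x<.48)&(y>.11)&(y<.285)&((G-Rr)>2)&(z<.06); P=W[m]
    print(n,"stapler rgb",m.sum(),[np.round(t,1) for t in cv2.minAreaRect((P[:,:2]*1000).astype(np.float32))],P[:,:2].min(0),P[:,:2].max(0))
    T=W[(x>.39)&(x<.48)&(y>.11)&(y<.285)&(z>.033)&(z<.045)]; u,s,vt=np.linalg.svd(T[:,:2]-T[:,:2].mean(0)); print(" top ridge mean",T.mean(0).round(4),"axis",vt[0],"extent",np.ptp((T[:,:2]-T[:,:2].mean(0))@vt.T,axis=0))
    m=(x>.48)&(x<.61)&(y>.1)&(y<.23)&(Rr-G>40)&(z>.026)&(z<.05); P=W[m]; print(" box top",m.sum(),P.mean(0).round(4),[np.round(t,1) for t in cv2.minAreaRect((P[:,:2]*1000).astype(np.float32))])
    # tray plane offset vs fit
    q=(.5634,-.0688,.0865); nrm=np.array([-.4367,-.0379,.8988]); d=(W-[q[0],q[1],.06])@nrm
    m=(x>.48)&(x<.64)&(y>-.26)&(y<-.01)&(abs(d)<.006); print(" tray plane offset",np.median(d[m]).round(4),m.sum())
    m=(z>.283)&(z<.295)&(x>.5)&(x<.7)&(y<.05)&(y>-.35); P=W[m]; print(" shelf",[np.round(t,1) for t in cv2.minAreaRect((P[:,:2]*1000).astype(np.float32))], np.median(P[:,2]).round(4))
E
```

```text
t 0.1 tcp [0.1767 0.5467 0.2305] tool z [-0.001 -0.002 -1.   ] tool y [ 0.308  0.951 -0.002] yaw y 1.258 q [ 1.12  0.31  0.05  1.3  -0.    1.43] F [0.1 0.3 0. ] gap 0.0852 grip 0.0
top stapler rgb 635 [array([440.6, 203.5]), array([127.5,  33.3]), np.float64(82.9)] [0.41837696 0.14032336] [0.4623058  0.26614843]
 top ridge mean [0.4396 0.1984 0.0357] axis [-0.12361412 -0.99233036] extent [0.11306386 0.02818402]
 box top 593 [0.5511 0.165  0.0303] [array([551.2, 165.1]), array([45.7, 84.4]), np.float64(11.6)]
 tray plane offset 0.0023 3473
 shelf [array([ 604.7, -132.4]), array([108.6, 274.3]), np.float64(4.7)] 0.2893
scene stapler rgb 499 [array([436.7, 206.5]), array([133.2,  33.6]), np.float64(85.5)] [0.41540112 0.14021784] [0.4565702  0.27286256]
 top ridge mean [0.4388 0.1956 0.0355] axis [-0.12731391 -0.99186247] extent [0.10830731 0.02970709]
 box top 333 [0.5507 0.1639 0.0301] [array([552. , 164.8]), array([48.7, 86.5]), np.float64(13.1)]
 tray plane offset 0.0015 5722
 shelf [array([ 603.9, -132.2]), array([110.5, 274. ]), np.float64(4.7)] 0.289
```

Request:
carry_out --moves '[{"tx": 2.6,"ty": -3.5,"tz": 0,"wx": 0,"wy": 0,"wz": 0.18,"claw": -1},{"tx": 2.6,"ty": -3.5,"tz": 0,"wx": 0,"wy": 0,"wz": 0.18,"claw": -1},{"tx": 2.6,"ty": -3.5,"tz": 0,"wx": 0,"wy": 0,"wz": 0.18,"claw": -1},{"tx": 2.6,"ty": -3.5,"tz": 0,"wx": 0,"wy": 0,"wz": 0.18,"claw": -1},{"tx": 2.6,"ty": -3.5,"tz": 0,"wx": 0,"wy": 0,"wz": 0.18,"claw": -1},{"tx": 2.6,"ty": -3.5,"tz": 0,"wx": 0,"wy": 0,"wz": 0.18,"claw": -1},{"tx": 2.6,"ty": -3.5,"tz": 0,"wx": 0,"wy": 0,"wz": 0.18,"claw": -1},{"tx": 2.6,"ty": -3.5,"tz": 0,"wx": 0,"wy": 0,"wz": 0.18,"claw": -1}]'

```text
clock: 1.1
tcp_pos: [0.3854, 0.2658, 0.231]
orientation: [-0.0, -0.537, 0.844, 0.0]
wrist_force: [0.1, 0.9, 0.1]
finger_gap: 0.0851
grip_force: 0.0
```

Request:
carry_out --moves '[{"tx": 2.7,"ty": -3.2,"tz": -3,"wx": 0,"wy": 0,"wz": 0.16,"claw": -1},{"tx": 2.7,"ty": -3.1,"tz": -3,"wx": 0,"wy": 0,"wz": 0.16,"claw": -1},{"tx": 0,"ty": 0,"tz": -3,"wx": 0,"wy": 0,"wz": 0,"claw": -1},{"tx": 0,"ty": 0,"tz": 0,"wx": 0,"wy": 0,"wz": 0,"claw": -1},{"tx": 0,"ty": 0,"tz": 0,"wx": 0,"wy": 0,"wz": 0,"claw": -1},{"tx": 0,"ty": 0,"tz": 0,"wx": 0,"wy": 0,"wz": 0,"claw": -1}]'

```text
clock: 1.85
tcp_pos: [0.4397, 0.2049, 0.1428]
orientation: [0.001, -0.662, 0.749, -0.001]
wrist_force: [0.0, -0.4, 0.0]
finger_gap: 0.0855
grip_force: 0.0
```

```bash
cat > go.py <<'E'
# go.py x y z yaw tilt(0/1): remaining shift (cm) and turn (rotvec) from measured pose; yaw of tool y
import sys; from st import *
a=list(map(float,sys.argv[1:6])); s,r=st()
t=.084
zt=np.array([.4384*np.cos(t),.4384*np.sin(t),-.8988]) if a[4] else np.array([0,0,-1.])
if a[4]:  # a[3]=1: tool y along +-tray y ; 0: along +-tray x (nearest sign)
    Rt=R.from_euler("ZY",[t,-np.radians(26)]).as_matrix(); y=Rt[:,1] if a[3] else Rt[:,0]
else: y=np.array([np.cos(a[3]),np.sin(a[3]),0])
M=r.as_matrix(); y=y*np.sign(y@M[:,1])
D=R.from_matrix(np.c_[np.cross(y,zt),y,zt])*r.inv()
print("shift cm",((np.array(a[:3])-s["tcp_pos"])*100).round(2),"rotvec",D.as_rotvec().round(4),"norm",D.magnitude().round(3))
E
python3 st.py; python3 go.py .4405 .2035 .011 3.018 0
```

```text
t 1.85 tcp [0.4397 0.2049 0.1428] tool z [ 0.002  0.001 -1.   ] tool y [-0.992  0.122 -0.002] yaw y 3.019 q [ 0.27  0.19 -0.34  1.04  0.   -1.18] F [ 0.  -0.4  0. ] gap 0.0855 grip 0.0Traceback (most recent call last):
  File "go.py", line 11, in <module>
    print("shift cm",((np.array(a[:3])-s["tcp_pos"])*100).round(2),"rotvec",D.as_rotvec().round(4),"norm",D.magnitude().round(3))
                                                                                                          ^^^^^^^^^^^^^^^^^^^
AttributeError: 'float' object has no attribute 'round'
```

Request:
carry_out --moves '[{"tx": 0.1,"ty": -0.15,"tz": -5,"wx": 0,"wy": 0,"wz": 0,"claw": -0.6},{"tx": 0,"ty": 0,"tz": -5,"wx": 0,"wy": 0,"wz": 0,"claw": -0.4},{"tx": 0,"ty": 0,"tz": -2,"wx": 0,"wy": 0,"wz": 0,"claw": -0.2},{"tx": 0,"ty": 0,"tz": -1.15,"wx": 0,"wy": 0,"wz": 0,"claw": -0.2},{"tx": 0,"ty": 0,"tz": 0,"wx": 0,"wy": 0,"wz": 0,"claw": -0.2},{"tx": 0,"ty": 0,"tz": 0,"wx": 0,"wy": 0,"wz": 0,"claw": -0.2}]'

```text
clock: 2.6
tcp_pos: [0.4411, 0.2031, 0.0111]
orientation: [0.001, -0.662, 0.749, -0.0]
wrist_force: [1.0, -0.8, -0.3]
finger_gap: 0.0512
grip_force: 0.0
```

Request:
carry_out --moves '[{"tx": 0,"ty": 0,"tz": 0,"wx": 0,"wy": 0,"wz": 0,"claw": 1},{"tx": 0,"ty": 0,"tz": 0,"wx": 0,"wy": 0,"wz": 0,"claw": 1},{"tx": 0,"ty": 0,"tz": 0,"wx": 0,"wy": 0,"wz": 0,"claw": 1},{"tx": 0,"ty": 0,"tz": 0,"wx": 0,"wy": 0,"wz": 0,"claw": 1},{"tx": 0,"ty": 0,"tz": 0,"wx": 0,"wy": 0,"wz": 0,"claw": 1},{"tx": 0,"ty": 0,"tz": 0,"wx": 0,"wy": 0,"wz": 0,"claw": 1}]' --newtons 60

```text
clock: 3.35
tcp_pos: [0.4409, 0.2028, 0.011]
orientation: [0.001, -0.662, 0.749, -0.0]
wrist_force: [-1.7, -0.2, 5.8]
finger_gap: 0.0211
grip_force: 59.0
```

```bash
sed -i 's/D.magnitude().round(3)/round(D.magnitude(),3)/' go.py; python3 st.py; python3 go.py .4405 .2035 .011 3.018 0
```

```text
t 3.35 tcp [0.4409 0.2028 0.011 ] tool z [ 0.002  0.001 -1.   ] tool y [-0.992  0.123 -0.002] yaw y 3.018 q [ 0.27  0.33 -0.53  0.71  0.   -1.18] F [-1.7 -0.2  5.8] gap 0.0211 grip 59.0
shift cm [-0.04  0.07  0.  ] rotvec [-0.0006  0.0019  0.0002] norm 0.002
```

Request:
carry_out --moves '[{"tx": 0,"ty": 0,"tz": 3,"wx": 0,"wy": 0,"wz": 0,"claw": 1},{"tx": 0,"ty": 0,"tz": 5,"wx": 0,"wy": 0,"wz": 0,"claw": 1},{"tx": 0,"ty": 0,"tz": 5,"wx": 0,"wy": 0,"wz": 0,"claw": 1},{"tx": 0,"ty": -2,"tz": 5,"wx": 0,"wy": 0,"wz": -0.1,"claw": 1},{"tx": 0,"ty": -4,"tz": 3,"wx": 0,"wy": 0,"wz": -0.15,"claw": 1},{"tx": 0,"ty": -4,"tz": 0,"wx": 0,"wy": 0,"wz": -0.15,"claw": 1},{"tx": 0,"ty": 0,"tz": 0,"wx": 0,"wy": 0,"wz": -0.15,"claw": 1},{"tx": 0,"ty": 0,"tz": 0,"wx": 0,"wy": 0,"wz": -0.15,"claw": 1}]'

```text
clock: 4.35
tcp_pos: [0.4398, 0.1019, 0.2201]
orientation: [0.0, -0.362, 0.932, 0.0]
wrist_force: [0.8, 0.3, -1.7]
finger_gap: 0.0212
grip_force: 59.4
```

Request:
carry_out --moves '[{"tx": 0,"ty": 0,"tz": 0,"wx": 0,"wy": 0,"wz": -0.15,"claw": 1},{"tx": 0,"ty": 0,"tz": 0,"wx": 0,"wy": 0,"wz": -0.15,"claw": 1},{"tx": 0,"ty": 0,"tz": 0,"wx": 0,"wy": 0,"wz": -0.15,"claw": 1},{"tx": 0,"ty": 0,"tz": 0,"wx": 0,"wy": 0,"wz": -0.15,"claw": 1},{"tx": 0,"ty": 0,"tz": 0,"wx": 0,"wy": 0,"wz": 0,"claw": 1},{"tx": 0,"ty": 0,"tz": 0,"wx": 0,"wy": 0,"wz": 0,"claw": 1}]'

```text
clock: 5.1
tcp_pos: [0.4398, 0.1026, 0.2199]
orientation: [-0.0, -0.075, 0.997, 0.0]
wrist_force: [0.6, 0.3, -1.2]
finger_gap: 0.021
grip_force: 59.4
```

```bash
python3 st.py; python3 go.py .49 -.065 .205 1 1
```

```text
t 5.1 tcp [0.4398 0.1026 0.2199] tool z [-0.  0. -1.] tool y [-0.149  0.989  0.   ] yaw y 1.72 q [ 0.05  0.08 -0.27  1.22  0.   -0.1 ] F [ 0.6  0.3 -1.2] gap 0.021 grip 59.4
shift cm [  5.02 -16.76  -1.49] rotvec [ 0.0528 -0.4508 -0.0645] norm 0.458
```

Request:
carry_out --moves '[{"tx": 1.25,"ty": -4.2,"tz": -0.4,"wx": 0.0132,"wy": -0.1127,"wz": -0.0161,"claw": 1},{"tx": 1.25,"ty": -4.2,"tz": -0.4,"wx": 0.0132,"wy": -0.1127,"wz": -0.0161,"claw": 1},{"tx": 1.25,"ty": -4.2,"tz": -0.4,"wx": 0.0132,"wy": -0.1127,"wz": -0.0161,"claw": 1},{"tx": 1.25,"ty": -4.2,"tz": -0.4,"wx": 0.0132,"wy": -0.1127,"wz": -0.0161,"claw": 1},{"tx": 0,"ty": 0,"tz": 0,"wx": 0,"wy": 0,"wz": 0,"claw": 1},{"tx": 0,"ty": 0,"tz": 0,"wx": 0,"wy": 0,"wz": 0,"claw": 1}]'

```text
clock: 5.85
tcp_pos: [0.4895, -0.0654, 0.2039]
orientation: [0.224, -0.04, 0.974, 0.01]
wrist_force: [0.2, -0.3, -1.1]
finger_gap: 0.021
grip_force: 59.7
```

```bash
python3 st.py; python3 go.py .5382 -.0605 .105 1 1
python3 - <<'E'
from h import *
a=[]
for n in("scene","top"):
    c=read_camera(n); np.savez(n+"1.npz",**c)
    i=c["image"]; cr=i[140:290,270:420] if n=="scene" else i[140:260,250:400]
    cr=cv2.resize(cr,(390,390)); a.append(cr)
cv2.imwrite("pics/held.png",np.hstack(a))
E
```

```text
t 5.85 tcp [ 0.4895 -0.0654  0.2039] tool z [ 0.436  0.037 -0.899] tool y [-0.082  0.997  0.001] yaw y 1.653 q [-0.43 -0.17 -0.65  0.69  0.22 -0.47] F [ 0.2 -0.3 -1.1] gap 0.021 grip 59.7
shift cm [ 4.87  0.49 -9.89] rotvec [-0.001 -0.001  0.002] norm 0.002
```

View pics/held.png

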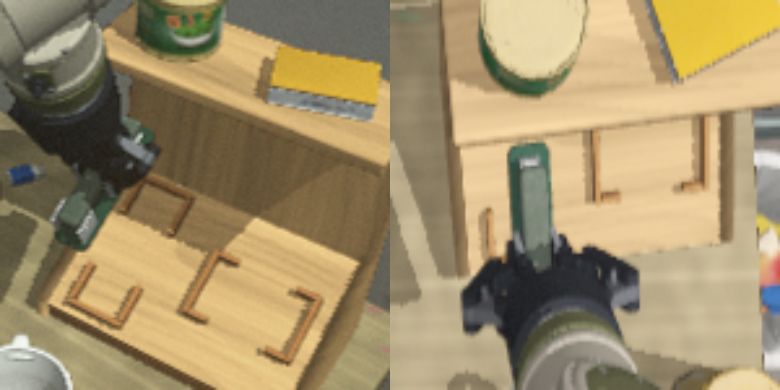

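The stapler is held level with the tray slope, its mouth end upslope, above the left pocket. I'll check how it sits in the grip before lowering it.

Run:
```python
from h import *
from scipy.spatial.transform import Rotation as R
Rt=R.from_euler("ZY",[.084,-np.radians(26)]).as_matrix(); up=np.array([.56,-.0587,.06])
print("tcp in pocket",((np.array([.4895,-.0654,.2039])-up)@Rt).round(4))
for n in("top","scene"):
    c=dict(np.load(n+"1.npz")); W=world(c); W[c["z_map"]<=0]=9
    I=c["image"].astype(int); G,Rr=I[...,1],I[...,2]; L=(W-up)@Rt
    m=(abs(L[...,0])<.1)&(abs(L[...,1])<.06)&(L[...,2]>.12)&(L[...,2]<.205)&((G-Rr)>5)
    P=L[m]; print(n,m.sum(),np.percentile(P,[1,50,99],axis=0).round(4).tolist())
    for a,b in((-.09,-.03),(.03,.09)):
        Q=P[(P[:,0]>a)&(P[:,0]<b)]
        if len(Q)>5: print("  part",a,len(Q),"x",Q[:,0].min().round(4),Q[:,0].max().round(4),"y",np.percentile(Q[:,1],[2,98]).round(4),"z",np.percentile(Q[:,2],[2,50,98]).round(4))
```

```text
tcp in pocket [-0.0006 -0.0008  0.1604]
top 489 [[-0.0064, -0.0162, 0.1547], [0.0345, 0.0007, 0.1832], [0.0637, 0.015, 0.1885]]
  part 0.03 274 x 0.0304 0.0645 y [-0.0157  0.0144] z [0.1547 0.1784 0.1865]
scene 325 [[-0.0626, -0.0165, 0.1538], [-0.0332, -0.0056, 0.1781], [0.06, 0.0127, 0.1884]]
  part -0.09 177 x -0.0633 -0.0305 y [-0.0156  0.0126] z [0.1547 0.1828 0.188 ]
  part 0.03 69 x 0.0379 0.0625 y [-0.0156  0.0045] z [0.1543 0.1782 0.1855]
```

Request:
carry_out --moves '[{"tx": 1.55,"ty": 0.2,"tz": -2.86,"wx": 0,"wy": 0,"wz": 0,"claw": 1},{"tx": 1.42,"ty": 0.12,"tz": -2.92,"wx": 0,"wy": 0,"wz": 0,"claw": 1},{"tx": 1.42,"ty": 0.12,"tz": -2.92,"wx": 0,"wy": 0,"wz": 0,"claw": 1},{"tx": 1.42,"ty": 0.12,"tz": -2.92,"wx": 0,"wy": 0,"wz": 0,"claw": 1},{"tx": 0,"ty": 0,"tz": 0,"wx": 0,"wy": 0,"wz": 0,"claw": 1},{"tx": 0,"ty": 0,"tz": 0,"wx": 0,"wy": 0,"wz": 0,"claw": 1}]'

```text
clock: 6.7
tcp_pos: [0.5484, -0.0589, 0.0883]
orientation: [0.225, -0.041, 0.974, 0.01]
wrist_force: [0.3, -1.1, -1.4]
finger_gap: 0.0211
grip_force: 59.6
```

Request:
carry_out --moves '[{"tx": 0.22,"ty": 0.02,"tz": -0.45,"wx": 0,"wy": 0,"wz": 0,"claw": 1},{"tx": 0.22,"ty": 0.02,"tz": -0.45,"wx": 0,"wy": 0,"wz": 0,"claw": 1},{"tx": 0.13,"ty": 0.01,"tz": -0.27,"wx": 0,"wy": 0,"wz": 0,"claw": 1},{"tx": 0,"ty": 0,"tz": 0,"wx": 0,"wy": 0,"wz": 0,"claw": 1},{"tx": 0,"ty": 0,"tz": 0,"wx": 0,"wy": 0,"wz": 0,"claw": 1}]'

```text
clock: 7.32
tcp_pos: [0.5537, -0.0593, 0.076]
orientation: [0.225, -0.04, 0.974, 0.01]
wrist_force: [1.1, 0.3, -1.7]
finger_gap: 0.021
grip_force: 59.6
```

```bash
cat > tr.py <<'E'
from st import *
Rt=R.from_euler("ZY",[.084,-np.radians(26)]).as_matrix(); up=np.array([.56,-.0587,.06]); cr=up+Rt@[0,-.13,0]
if __name__=="__main__":
    s,_=st(); p=s["tcp_pos"]; print("tcp in up",((p-up)@Rt).round(4),"in cross",((p-cr)@Rt).round(4))
E
python3 st.py; python3 tr.py
```

```text
t 7.33 tcp [ 0.5537 -0.0593  0.076 ] tool z [ 0.437  0.037 -0.899] tool y [-0.082  0.997  0.001] yaw y 1.653 q [-0.35  0.11 -0.75  0.29  0.19 -0.39] F [ 1.1  0.3 -1.7] gap 0.021 grip 59.6
tcp in up [ 0.0013 -0.0001  0.0171] in cross [0.0013 0.1299 0.0171]
```

Request:
carry_out --moves '[{"tx": 0.07,"ty": 0.0,"tz": -0.14,"wx": 0,"wy": 0,"wz": 0,"claw": 1},{"tx": 0.07,"ty": 0.01,"tz": -0.14,"wx": 0,"wy": 0,"wz": 0,"claw": 1},{"tx": 0.04,"ty": 0.0,"tz": -0.09,"wx": 0,"wy": 0,"wz": 0,"claw": 1},{"tx": 0,"ty": 0,"tz": 0,"wx": 0,"wy": 0,"wz": 0,"claw": 1},{"tx": 0,"ty": 0,"tz": 0,"wx": 0,"wy": 0,"wz": 0,"claw": 1}]'

```text
clock: 7.95
tcp_pos: [0.5556, -0.0591, 0.0722]
orientation: [0.225, -0.04, 0.974, 0.01]
wrist_force: [0.2, -0.0, -2.2]
finger_gap: 0.0211
grip_force: 59.6
```

```bash
python3 st.py; python3 tr.py
```

```text
t 7.95 tcp [ 0.5556 -0.0591  0.0722] tool z [ 0.437  0.037 -0.899] tool y [-0.082  0.997  0.001] yaw y 1.653 q [-0.35  0.12 -0.76  0.28  0.19 -0.39] F [ 0.2 -0.  -2.2] gap 0.0211 grip 59.6
tcp in up [ 0.0014 -0.0001  0.0129] in cross [0.0014 0.1299 0.0129]
```

Request:
carry_out --moves '[{"tx": 0.05,"ty": 0.0,"tz": -0.1,"wx": 0,"wy": 0,"wz": 0,"claw": 1},{"tx": 0,"ty": 0,"tz": 0,"wx": 0,"wy": 0,"wz": 0,"claw": 1},{"tx": 0.05,"ty": 0.0,"tz": -0.1,"wx": 0,"wy": 0,"wz": 0,"claw": 1},{"tx": 0,"ty": 0,"tz": 0,"wx": 0,"wy": 0,"wz": 0,"claw": 1},{"tx": 0,"ty": 0,"tz": 0,"wx": 0,"wy": 0,"wz": 0,"claw": 1}]'

```text
clock: 8.57
tcp_pos: [0.5565, -0.0591, 0.0704]
orientation: [0.225, -0.04, 0.974, 0.01]
wrist_force: [-4.0, 0.5, 3.6]
finger_gap: 0.0208
grip_force: 60.4
```

```bash
python3 st.py; python3 tr.py
```

```text
t 8.57 tcp [ 0.5565 -0.0591  0.0704] tool z [ 0.437  0.037 -0.899] tool y [-0.082  0.997  0.001] yaw y 1.653 q [-0.35  0.12 -0.76  0.28  0.19 -0.39] F [-4.   0.5  3.6] gap 0.0208 grip 60.4
tcp in up [ 0.0014 -0.0001  0.0109] in cross [0.0014 0.1299 0.0109]
```

Request:
carry_out --moves '[{"tx": 0,"ty": 0,"tz": 0,"wx": 0,"wy": 0,"wz": 0,"claw": 0.2},{"tx": 0,"ty": 0,"tz": 0,"wx": 0,"wy": 0,"wz": 0,"claw": 0},{"tx": 0,"ty": 0,"tz": 0,"wx": 0,"wy": 0,"wz": 0,"claw": 0},{"tx": 0,"ty": 0,"tz": 0,"wx": 0,"wy": 0,"wz": 0,"claw": 0}]'

```text
clock: 9.07
tcp_pos: [0.5567, -0.0592, 0.0702]
orientation: [0.225, -0.04, 0.974, 0.01]
wrist_force: [0.9, 0.3, -0.5]
finger_gap: 0.0428
grip_force: 0.0
```

Request:
carry_out --moves '[{"tx": -0.87,"ty": -0.07,"tz": 1.8,"wx": 0,"wy": 0,"wz": 0,"claw": 0},{"tx": -1.75,"ty": -0.15,"tz": 3.6,"wx": 0,"wy": 0,"wz": 0,"claw": 0},{"tx": -2.18,"ty": -0.18,"tz": 4.5,"wx": 0,"wy": 0,"wz": 0,"claw": -0.5},{"tx": -2.18,"ty": 1,"tz": 4.5,"wx": 0,"wy": 0,"wz": 0,"claw": -0.7},{"tx": 0,"ty": 4,"tz": 0,"wx": 0,"wy": 0.11,"wz": 0,"claw": -1},{"tx": 1,"ty": 5,"tz": 0,"wx": 0,"wy": 0.11,"wz": 0,"claw": -1},{"tx": 1,"ty": 5,"tz": 0,"wx": 0,"wy": 0.11,"wz": 0,"claw": -1},{"tx": 1,"ty": 5,"tz": 0,"wx": 0,"wy": 0.11,"wz": 0,"claw": -1}]'

```text
clock: 10.07
tcp_pos: [0.5174, 0.1386, 0.215]
orientation: [0.006, -0.037, 0.999, 0.018]
wrist_force: [0.6, -0.1, 0.9]
finger_gap: 0.0852
grip_force: 0.0
```

```bash
python3 st.py; python3 go.py .5512 .165 .15 0.202 0;  python3 - <<'E'
from h import *
from tr import Rt,up
for n in("scene","top"):
    c=read_camera(n); np.savez(n+"2.npz",**c); W=world(c); W[c["z_map"]<=0]=9
    if n=="scene": cv2.imwrite("pics/placed1.png",cv2.resize(c["image"][150:310,240:430],None,fx=3.5,fy=3.5))
    I=c["image"].astype(int); G,Rr=I[...,1],I[...,2]; L=(W-up)@Rt
    m=(abs(L[...,0])<.1)&(abs(L[...,1])<.06)&(L[...,2]>-.01)&(L[...,2]<.06)&((G-Rr)>5)
    P=L[m]; print(n,m.sum(),P.min(0).round(4),P.max(0).round(4),cv2.minAreaRect((P[:,:2]*1000).astype(np.float32)))
E
```

```text
t 10.07 tcp [0.5174 0.1386 0.215 ] tool z [ 0.011  0.036 -0.999] tool y [-0.074  0.997  0.035] yaw y 1.644 q [ 0.09  0.23 -0.11  1.22  0.04  0.02] F [ 0.6 -0.1  0.9] gap 0.0852 grip 0.0
shift cm [ 3.38  2.64 -6.5 ] rotvec [-0.0216  0.0355 -1.4421] norm 1.443
scene 490 [-0.0607 -0.0157  0.003 ] [0.0638 0.0149 0.0419] ((1.3686599731445312, -2.773662567138672), (30.16143226623535, 124.7798843383789), 87.4802474975586)
top 380 [-0.0531 -0.0166  0.004 ] [0.0293 0.0161 0.0409] ((-11.885215759277344, -0.21352386474609375), (32.63786315917969, 82.4677505493164), 89.87876892089844)
```

View pics/placed1.png

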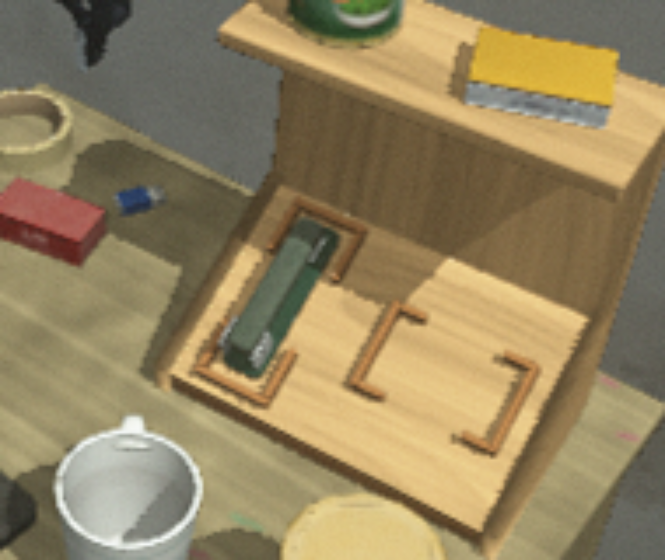

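The stapler lies flat between the ribs of the left pocket. Next is the box.

Request:
carry_out --moves '[{"tx": 0.42,"ty": 0.33,"tz": -0.5,"wx": -0.0027,"wy": 0.0044,"wz": -0.1803,"claw": -1},{"tx": 0.42,"ty": 0.33,"tz": -0.5,"wx": -0.0027,"wy": 0.0044,"wz": -0.1803,"claw": -0.8},{"tx": 0.42,"ty": 0.33,"tz": -0.5,"wx": -0.0027,"wy": 0.0044,"wz": -0.1803,"claw": -0.6},{"tx": 0.42,"ty": 0.33,"tz": -1,"wx": -0.0027,"wy": 0.0044,"wz": -0.1803,"claw": -0.6},{"tx": 0.42,"ty": 0.33,"tz": -1,"wx": -0.0027,"wy": 0.0044,"wz": -0.1803,"claw": -0.6},{"tx": 0.42,"ty": 0.33,"tz": -1,"wx": -0.0027,"wy": 0.0044,"wz": -0.1803,"claw": -0.6},{"tx": 0.42,"ty": 0.33,"tz": -1,"wx": -0.0027,"wy": 0.0044,"wz": -0.1803,"claw": -0.6},{"tx": 0.42,"ty": 0.33,"tz": -1,"wx": -0.0027,"wy": 0.0044,"wz": -0.1803,"claw": -0.6}]'

```text
clock: 11.18
tcp_pos: [0.5503, 0.1626, 0.149]
orientation: [0.001, 0.635, 0.773, -0.0]
wrist_force: [-0.4, -0.1, -1.1]
finger_gap: 0.0683
grip_force: 0.0
```

Request:
carry_out --moves '[{"tx": 0,"ty": 0,"tz": 0,"wx": 0,"wy": 0,"wz": 0,"claw": -0.6},{"tx": 0,"ty": 0,"tz": 0,"wx": 0,"wy": 0,"wz": 0,"claw": -0.6}]'

```text
clock: 11.42
tcp_pos: [0.5502, 0.1628, 0.1496]
orientation: [0.001, 0.631, 0.776, -0.0]
wrist_force: [0.1, -0.3, 0.4]
finger_gap: 0.0677
grip_force: 0.0
```

```bash
python3 st.py; python3 go.py .5512 .165 .006 0.202 0
```

```text
t 11.43 tcp [0.5502 0.1628 0.1496] tool z [ 0.001 -0.001 -1.   ] tool y [0.979 0.203 0.001] yaw y 0.204 q [ 0.15  0.35 -0.11  1.11 -0.    1.52] F [ 0.1 -0.3  0.4] gap 0.0677 grip 0.0
shift cm [  0.1    0.22 -14.36] rotvec [ 0.0012  0.0013 -0.0023] norm 0.003
```

Request:
carry_out --moves '[{"tx": 0.1,"ty": 0.2,"tz": -5,"wx": 0,"wy": 0,"wz": 0,"claw": -0.6},{"tx": 0,"ty": 0,"tz": -5,"wx": 0,"wy": 0,"wz": 0,"claw": -0.6},{"tx": 0,"ty": 0,"tz": -3,"wx": 0,"wy": 0,"wz": 0,"claw": -0.6},{"tx": 0,"ty": 0,"tz": -1.35,"wx": 0,"wy": 0,"wz": 0,"claw": -0.6},{"tx": 0,"ty": 0,"tz": 0,"wx": 0,"wy": 0,"wz": 0,"claw": -0.6},{"tx": 0,"ty": 0,"tz": 0,"wx": 0,"wy": 0,"wz": 0,"claw": -0.6}]'

```text
clock: 12.18
tcp_pos: [0.5528, 0.1654, 0.0074]
orientation: [0.002, 0.632, 0.775, 0.001]
wrist_force: [-0.5, 0.6, 0.5]
finger_gap: 0.0684
grip_force: 0.0
```

Request:
carry_out --moves '[{"tx": 0,"ty": 0,"tz": 0,"wx": 0,"wy": 0,"wz": 0,"claw": 1},{"tx": 0,"ty": 0,"tz": 0,"wx": 0,"wy": 0,"wz": 0,"claw": 1},{"tx": 0,"ty": 0,"tz": 0,"wx": 0,"wy": 0,"wz": 0,"claw": 1},{"tx": 0,"ty": 0,"tz": 0,"wx": 0,"wy": 0,"wz": 0,"claw": 1},{"tx": 0,"ty": 0,"tz": 0,"wx": 0,"wy": 0,"wz": 0,"claw": 1}]' --newtons 35

```text
clock: 12.8
tcp_pos: [0.5526, 0.1655, 0.0073]
orientation: [0.002, 0.632, 0.775, 0.001]
wrist_force: [-0.9, 1.2, 6.5]
finger_gap: 0.0444
grip_force: 37.2
```

Request:
carry_out --moves '[{"tx": 0,"ty": 0,"tz": 3,"wx": 0,"wy": 0,"wz": 0,"claw": 1},{"tx": -0.5,"ty": 0,"tz": 5,"wx": 0,"wy": 0,"wz": 0,"claw": 1},{"tx": -2,"ty": 0,"tz": 5,"wx": 0,"wy": 0,"wz": 0,"claw": 1},{"tx": -4,"ty": -1,"tz": 4,"wx": 0,"wy": 0,"wz": 0,"claw": 1},{"tx": -4,"ty": -3,"tz": 3,"wx": 0,"wy": 0,"wz": 0,"claw": 1},{"tx": 0,"ty": -5,"tz": 0,"wx": 0,"wy": -0.1,"wz": 0,"claw": 1},{"tx": 0,"ty": 0,"tz": 0,"wx": 0,"wy": 0,"wz": 0,"claw": 1},{"tx": 0,"ty": 0,"tz": 0,"wx": 0,"wy": 0,"wz": 0,"claw": 1}]'

```text
clock: 13.8
tcp_pos: [0.4465, 0.0753, 0.2062]
orientation: [0.04, 0.632, 0.773, 0.032]
wrist_force: [0.2, 0.2, -0.9]
finger_gap: 0.0441
grip_force: 36.4
```

```bash
python3 st.py; python3 -c "
from tr import *; print(cr+Rt@[.0015,0,.16])"; python3 go.py .502 -.194 .203 0 1
```

```text
t 13.8 tcp [0.4465 0.0753 0.2062] tool z [ 0.101 -0.001 -0.995] tool y [0.975 0.2   0.099] yaw y 0.202 q [-0.01  0.   -0.39  1.07  0.    1.36] F [ 0.2  0.2 -0.9] gap 0.0441 grip 36.4
[ 0.50235852 -0.1940133   0.2044646 ]
shift cm [  5.55 -26.93  -0.32] rotvec [ 0.0707 -0.3481 -0.1109] norm 0.372
```

Request:
carry_out --moves '[{"tx": 0,"ty": -3.85,"tz": 0,"wx": 0.0101,"wy": -0.0497,"wz": -0.0158,"claw": 1},{"tx": 0,"ty": -3.85,"tz": 0,"wx": 0.0101,"wy": -0.0497,"wz": -0.0158,"claw": 1},{"tx": 0.5,"ty": -3.85,"tz": 0,"wx": 0.0101,"wy": -0.0497,"wz": -0.0158,"claw": 1},{"tx": 1,"ty": -3.85,"tz": 0,"wx": 0.0101,"wy": -0.0497,"wz": -0.0158,"claw": 1},{"tx": 1,"ty": -3.85,"tz": 0,"wx": 0.0101,"wy": -0.0497,"wz": -0.0158,"claw": 1},{"tx": 1.5,"ty": -3.85,"tz": 0,"wx": 0.0101,"wy": -0.0497,"wz": -0.0158,"claw": 1},{"tx": 1.5,"ty": -3.85,"tz": -0.2,"wx": 0.0101,"wy": -0.0497,"wz": -0.0158,"claw": 1},{"tx": 0,"ty": 0,"tz": 0,"wx": 0,"wy": 0,"wz": 0,"claw": 1}]'

```text
clock: 14.8
tcp_pos: [0.5026, -0.1963, 0.203]
orientation: [0.152, 0.66, 0.717, 0.165]
wrist_force: [0.1, 0.9, -1.3]
finger_gap: 0.0446
grip_force: 36.4
```

Request:
carry_out --moves '[{"tx": 0,"ty": 0,"tz": 0,"wx": 0,"wy": 0,"wz": 0,"claw": 1},{"tx": 0,"ty": 0,"tz": 0,"wx": 0,"wy": 0,"wz": 0,"claw": 1}]'

```text
clock: 15.05
tcp_pos: [0.5016, -0.1929, 0.2035]
orientation: [0.151, 0.659, 0.718, 0.165]
wrist_force: [-1.1, 0.3, -1.8]
finger_gap: 0.0442
grip_force: 36.4
```

```bash
python3 st.py; python3 tr.py; python3 go.py .502 -.194 .203 0 1
python3 - <<'E'
from h import *
from tr import Rt,cr
for n in("scene","top"):
    c=read_camera(n); np.savez(n+"3.npz",**c); W=world(c); W[c["z_map"]<=0]=9
    I=c["image"].astype(int); G,Rr=I[...,1],I[...,2]; L=(W-cr)@Rt
    m=(abs(L[...,0])<.1)&(abs(L[...,1])<.1)&(L[...,2]>.1)&(L[...,2]<.21)&((Rr-G)>40)
    P=L[m]; print(n,m.sum(),np.percentile(P,[1,50,99],axis=0).round(4).tolist(),cv2.minAreaRect((P[:,:2]*1000).astype(np.float32)))
E
```

```text
t 15.05 tcp [ 0.5016 -0.1929  0.2035] tool z [ 0.435  0.038 -0.9  ] tool y [0.896 0.078 0.437] yaw y 0.087 q [-0.69 -0.03 -0.53  0.75  0.31  0.84] F [-1.1  0.3 -1.8] gap 0.0442 grip 36.4
tcp in up [ 0.0005 -0.1289  0.1595] in cross [0.0005 0.0011 0.1595]
shift cm [ 0.04 -0.11 -0.05] rotvec [-0.     -0.0018 -0.0029] norm 0.003
scene 423 [[-0.0228, -0.041, 0.1708], [-0.0014, -0.0219, 0.1827], [0.0215, 0.0424, 0.1865]] ((-0.8421249389648438, 1.0749320983886719), (45.21315383911133, 84.63278198242188), 0.499290406703949)
top 486 [[-0.0215, -0.0402, 0.1557], [0.0063, 0.0227, 0.1833], [0.0223, 0.0433, 0.1865]] ((16.733081817626953, 33.578224182128906), (148.29954528808594, 72.83821868896484), 64.3681411743164)
```

Request:
carry_out --moves '[{"tx": 1.6,"ty": 0.05,"tz": -3.0,"wx": 0,"wy": 0,"wz": 0,"claw": 1},{"tx": 1.53,"ty": 0.12,"tz": -3.15,"wx": 0,"wy": 0,"wz": 0,"claw": 1},{"tx": 1.53,"ty": 0.13,"tz": -3.15,"wx": 0,"wy": 0,"wz": 0,"claw": 1},{"tx": 0.87,"ty": 0.07,"tz": -1.8,"wx": 0,"wy": 0,"wz": 0,"claw": 1},{"tx": 0.52,"ty": 0.04,"tz": -1.08,"wx": 0,"wy": 0,"wz": 0,"claw": 1},{"tx": 0.35,"ty": 0.03,"tz": -0.72,"wx": 0,"wy": 0,"wz": 0,"claw": 1},{"tx": 0,"ty": 0,"tz": 0,"wx": 0,"wy": 0,"wz": 0,"claw": 1},{"tx": 0,"ty": 0,"tz": 0,"wx": 0,"wy": 0,"wz": 0,"claw": 1}]'

```text
clock: 16.15
tcp_pos: [0.5656, -0.1901, 0.0755]
orientation: [0.153, 0.659, 0.718, 0.165]
wrist_force: [-0.5, -0.3, -0.8]
finger_gap: 0.0441
grip_force: 36.4
```

```bash
python3 st.py; python3 tr.py
```

```text
t 16.15 tcp [ 0.5656 -0.1901  0.0755] tool z [ 0.437  0.036 -0.899] tool y [0.896 0.077 0.438] yaw y 0.085 q [-0.6   0.2  -0.63  0.38  0.28  0.94] F [-0.5 -0.3 -0.8] gap 0.0441 grip 36.4
tcp in up [ 0.0019 -0.1315  0.0163] in cross [ 0.0019 -0.0015  0.0163]
```

Request:
carry_out --moves '[{"tx": 0.13,"ty": 0.05,"tz": -0.27,"wx": 0,"wy": 0,"wz": 0,"claw": 1},{"tx": 0.13,"ty": 0.05,"tz": -0.27,"wx": 0,"wy": 0,"wz": 0,"claw": 1},{"tx": 0.07,"ty": 0.01,"tz": -0.14,"wx": 0,"wy": 0,"wz": 0,"claw": 1},{"tx": 0,"ty": 0,"tz": 0,"wx": 0,"wy": 0,"wz": 0,"claw": 1},{"tx": 0,"ty": 0,"tz": 0,"wx": 0,"wy": 0,"wz": 0,"claw": 1}]'

```text
clock: 16.77
tcp_pos: [0.5687, -0.1888, 0.0679]
orientation: [0.152, 0.659, 0.718, 0.165]
wrist_force: [-0.1, -0.2, -1.3]
finger_gap: 0.0444
grip_force: 36.4
```

Request:
carry_out --moves '[{"tx": 0.05,"ty": 0,"tz": -0.1,"wx": 0,"wy": 0,"wz": 0,"claw": 1},{"tx": 0,"ty": 0,"tz": 0,"wx": 0,"wy": 0,"wz": 0,"claw": 1},{"tx": 0,"ty": 0,"tz": 0,"wx": 0,"wy": 0,"wz": 0,"claw": 1}]'

```text
clock: 17.15
tcp_pos: [0.5691, -0.1888, 0.0672]
orientation: [0.152, 0.659, 0.718, 0.165]
wrist_force: [-5.0, 0.2, 4.2]
finger_gap: 0.0446
grip_force: 37.3
```

```bash
python3 st.py; python3 tr.py
```

```text
t 17.15 tcp [ 0.5691 -0.1888  0.0672] tool z [ 0.436  0.036 -0.899] tool y [0.896 0.077 0.438] yaw y 0.085 q [-0.59  0.22 -0.63  0.36  0.28  0.94] F [-5.   0.2  4.2] gap 0.0446 grip 37.3
tcp in up [ 0.0016 -0.1304  0.0073] in cross [ 0.0016 -0.0004  0.0073]
```

Request:
carry_out --moves '[{"tx": 0,"ty": 0,"tz": 0,"wx": 0,"wy": 0,"wz": 0,"claw": -0.2},{"tx": 0,"ty": 0,"tz": 0,"wx": 0,"wy": 0,"wz": 0,"claw": -0.4},{"tx": 0,"ty": 0,"tz": 0,"wx": 0,"wy": 0,"wz": 0,"claw": -0.4},{"tx": 0,"ty": 0,"tz": 0,"wx": 0,"wy": 0,"wz": 0,"claw": -0.4}]'

```text
clock: 17.65
tcp_pos: [0.5692, -0.1888, 0.0668]
orientation: [0.152, 0.659, 0.718, 0.165]
wrist_force: [-0.5, -0.5, 0.3]
finger_gap: 0.0598
grip_force: 0.0
```

Request:
carry_out --moves '[{"tx": -0.87,"ty": -0.07,"tz": 1.8,"wx": 0,"wy": 0,"wz": 0,"claw": -0.4},{"tx": -1.75,"ty": -0.15,"tz": 3.6,"wx": 0,"wy": 0,"wz": 0,"claw": -0.4},{"tx": -2.18,"ty": -0.18,"tz": 4.5,"wx": 0,"wy": 0,"wz": 0,"claw": -0.4},{"tx": -2.18,"ty": 0,"tz": 4.5,"wx": 0,"wy": 0,"wz": 0,"claw": -0.4},{"tx": -1,"ty": 5,"tz": 2,"wx": 0,"wy": 0.1,"wz": 0,"claw": -0.4},{"tx": -1,"ty": 6,"tz": 0,"wx": 0,"wy": 0.1,"wz": 0,"claw": -0.4},{"tx": 0,"ty": 6,"tz": 0,"wx": 0,"wy": 0.1,"wz": 0,"claw": -0.4},{"tx": 0,"ty": 6,"tz": 0,"wx": 0,"wy": 0.1,"wz": 0,"claw": -0.4}]'

```text
clock: 18.65
tcp_pos: [0.4795, 0.0388, 0.2319]
orientation: [0.007, 0.679, 0.733, 0.03]
wrist_force: [0.7, -0.9, 0.5]
finger_gap: 0.06
grip_force: 0.0
```

Request:
carry_out --moves '[{"tx": 0,"ty": 5,"tz": 0,"wx": 0,"wy": 0,"wz": 0,"claw": -0.4},{"tx": 0,"ty": 0,"tz": 0,"wx": 0,"wy": 0,"wz": 0,"claw": -0.4},{"tx": 0,"ty": 0,"tz": 0,"wx": 0,"wy": 0,"wz": 0,"claw": -0.4}]'

```text
clock: 19.02
tcp_pos: [0.4793, 0.0873, 0.2308]
orientation: [0.007, 0.679, 0.734, 0.031]
wrist_force: [0.6, -0.2, -0.7]
finger_gap: 0.0597
grip_force: 0.0
```

```bash
python3 st.py
python3 - <<'E'
from h import *
from tr import Rt,up,cr
for n in("scene","top"):
    c=read_camera(n); W=world(c); W[c["z_map"]<=0]=9
    if n=="scene": cv2.imwrite("pics/placed2.png",cv2.resize(c["image"][150:310,240:430],None,fx=3.5,fy=3.5))
    I=c["image"].astype(int); G,Rr=I[...,1],I[...,2]
    for o,k in((up,(G-Rr)>5),(cr,(Rr-G)>70)):
        L=(W-o)@Rt; m=(abs(L[...,0])<.075)&(abs(L[...,1])<.06)&(L[...,2]>.003)&(L[...,2]<.06)&k; P=L[m]
        print(n,m.sum(),np.percentile(P,[1,50,99],axis=0).round(4).tolist(),cv2.minAreaRect((P[:,:2]*1000).astype(np.float32)))
E
```

```text
t 19.02 tcp [0.4793 0.0873 0.2308] tool z [ 0.051  0.036 -0.998] tool y [0.996 0.077 0.054] yaw y 0.078 q [-0.01  0.1  -0.23  1.19  0.04  1.49] F [ 0.6 -0.2 -0.7] gap 0.0597 grip 0.0
scene 492 [[-0.0599, -0.0155, 0.004], [-0.0066, -0.0055, 0.0329], [0.059, 0.0125, 0.0394]] ((1.3740882873535156, -1.3585834503173828), (30.060998916625977, 125.40178680419922), 89.75218963623047)
scene 450 [[-0.0213, -0.0402, 0.0264], [0.0, -0.0074, 0.0304], [0.0216, 0.0403, 0.0345]] ((-0.06984710693359375, -0.09626007080078125), (81.91675567626953, 45.6719856262207), 88.92996978759766)
top 382 [[-0.049, -0.0163, 0.005], [-0.0098, 0.0018, 0.0356], [0.0283, 0.0157, 0.0408]] ((-11.097957611083984, -0.4523124694824219), (81.03453063964844, 32.9669189453125), 0.29023516178131104)
top 401 [[-0.0184, -0.0415, 0.0136], [0.0059, -0.0091, 0.0305], [0.023, 0.0382, 0.0347]] ((0.2626380920410156, -1.2890434265136719), (46.15850830078125, 81.8030776977539), 1.1394826173782349)
```

View pics/placed2.png

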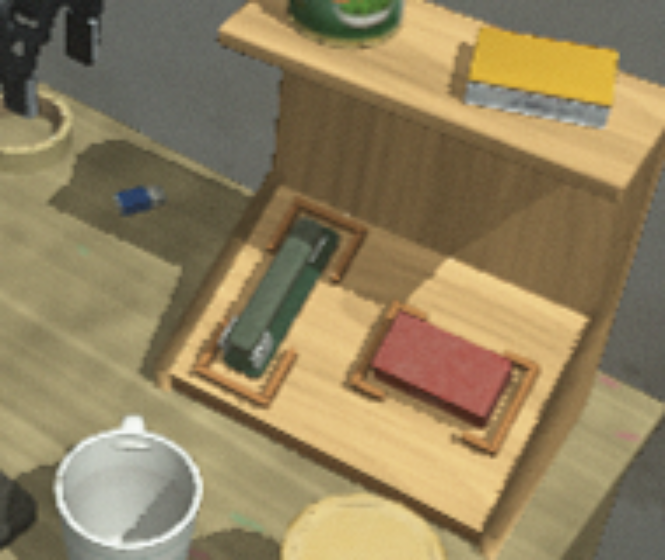

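Both objects lie flat inside their ribs (stapler around (275,300), box around (440,365)), and the arm is clear of everything.

```bash
python3 -c "
from workcell import env; print(env.hand_in())"
```

```text
the job is handed in; nothing more can be done
None
```

The stapler is in the long pocket and the small red box in the cross pocket; in the last images both lie flat and let go within about 2 mm of centre, with the arm clear, and the job is handed in (19 s on the clock, no verdict returned).

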